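# Set a ski binding to its middle click and lock it

## Robot

A 6-joint arm with a two-finger parallel gripper is mounted at the origin on the work surface. World frame = base frame: x ahead of the robot, y to its left, z up, the work surface at z = 0. Lengths are in mm, angles in degrees, forces in N, time in s.
With the tool pointing down it reaches from about 350 to 850 mm from the base axis. Payload 8.1 kg.
Tool frame: the origin (TCP) lies between the finger pads; the fingertips stand 22 mm ahead of it and the grasp point (between the pads) lies 3 mm ahead of it; z points along the fingers, y is the line along which they close (so a half turn about z gives the same grasp; the last joint's range is limited). The gripper opens to 85 mm and grips with 20 to 120 N. Pads are 22 mm wide; open, the fingers measure 114 mm over their backs; the gripper's body (76 mm by 85 mm) begins 54 mm behind the grasp point. The pads swing forward as they close: fully open they stand 13 mm farther back than shut.
Start: joints at [66.899, 7.471, 85.268, -0, 87.261, -4.893], TCP at [187.465, 569.967, 253.292] pointing down, gripper open.
Joint ranges: [-169.43, 169.43], [-51.17, 129.36], [1.28, 143.12], [-76.62, 256.62], [0, 156.53], [-152.29, 152.29]. Speed limits (degrees/s): [136.94, 136.94, 159.86, 180, 180, 180].

## Interface

Orientations are given as [roll, pitch, yaw] about the fixed x, y, z axes, in that order (R = Rz(yaw) Ry(pitch) Rx(roll)).
In Python, from bench import r, vision gives the robot as it stands.
- The arm moves only by the tool step_arm, never from a script. Its argument "targets" is a list that holds one entry, the list of rows, each a list of 6 numbers: the shift along the world's x, y, z in mm, then the turn, a rotation vector about the world's x, y, z in rad. In form: [[[x, y, z, rx, ry, rz], ...]]. A call has 1 to 12 rows; each row is the pose to reach, as a shift and turn from the pose commanded when the call began; what a row does not reach only later rows make up. A row lasts 1/12 s, in which the tool goes at most 41.7 mm and 7.16 degrees, less where a joint would pass 70% of its speed; a pose out of reach is approached as far as the arm can. A call with a gripper value outside its range is refused whole. "fingers" is the gripper's target within -1 to 1 (shut at 1, half-way at 0, fully open at -1), set as the call begins (left out, the last holds). The fingers move at their own pace and stop on an object; "newtons" is the grip in N (left out, the last holds). Time passes only in rows, so rows that repeat a pose let the fingers close. It gives the time, the measured TCP pose, the force, the opening and the grip force at its end, in the units of the state.
- r.sense(): the state, without advancing time (a new reading comes with each control period).
- vision.snapshot(name): name is "scene" or "top" or "wrist"; returns a dict with "img" (420x560x3 uint8, blue, green, red), "mtx" (3x3 intrinsics, pixels), "eye" and "attitude" of the camera in the world. Camera axes: x right, y up, looking along -z (the intrinsics and any distortion apply to the point x, -y, -z); pixel columns grow to the right and rows downward; lengths in mm; the calibration is good to about 2 mm. A picture is of the moment at which its call begins. There is no depth.
- r.hand_in(): hands the job in; it is judged then, once.
The state is a dict: "time": time; "joint_pos": joint angles; "qd": joint speeds; "joint_efforts": joint torques, N m; "tool_pos": TCP position; "tcp_rot": TCP orientation; "ft_force": force on the tool from outside, world axes, zero at the start; "wrist_torque": the same for the moment, N m; "finger_gap": finger opening in mm; "grip_force": force on a finger pad.
Only numpy, scipy, OpenCV 4.12 (cv2) and the standard library are available. Lean on these libraries where they do the work, as an engineer would, in place of code of your own. Each camera call takes 0.05 s, during which the arm holds its last target. There are 200 camera calls.

## Task

A cross-country ski is held in the bench vise, its grey toe binding loosely on the front of the black mounting plate with the orange locking flap up. With the fingertips push the binding back along its plate towards the tail of the ski, over the first click, until it clicks into the middle of its three positions (rear edge of the binding at the red line), then press the orange flap down flat to lock it. Only push and press: do not grip the body of the binding, and leave the brush rack, comb, tin and toy as they are.

Things in the scene. Friction and masses are not known exactly. Their poses are not given: they have to be found in the camera images.
- ski: White junior ski, 1.26 m x 46 mm, clamped in a vise, immovable. Origin on the bench under the ski's middle; y runs along the ski to the upturned red tip, x across, z up. Top sheet 82 mm above the bench; on it a black mounting plate 44 mm wide, y -134 to +105 mm, its top at 87 mm; black heel plate behind, y -242 to -136 mm, 97 mm high. The vise stays below the top sheet, x -97 to +63 mm.
- binding (a joint): Slide of the grey binding back along the plate (towards the tail, the ski's -y), m; -0.012 to 0.083, starts at 0 to 0.03. A spring ball drops into slots at 0.045 (first click), 0.060 (middle click, wanted) and 0.075 (last). Sliding takes 1 to 2 N; from 3 mm off a slot the binding pulls itself in and the push falls away; leaving a slot takes 6 to 9 N. Can be pushed either way.
- front_face (a point): Middle of the flat front face (towards the tip) of the binding's toe block, the face to push: 34 mm wide, 22 mm high from the plate up; this point is 11 mm above the plate. Moves with the binding, which is 130 mm long: toe block 42 mm, then a low boot rest between black side walls and a 12 mm high rear bar.
- rear_edge (a point): Middle of the foot of the binding's rear edge, 130 mm behind the front face, on the plate. It lies level with red_line when the binding is at the middle click.
- red_line (a point): Front edge of the red line across the mounting plate, on the plate's centre line and surface (fixed to the ski). White lines 15 mm in front of and behind it mark the other two clicks.
- flap (a joint): Angle of the orange flap, rad: 0 flat on the toe block (locked), 0.6 fully up; starts at 0.32 to 0.5. 28 mm wide, 44 mm long, 4 mm thick, hinged across the top of the toe block, 4 mm behind the front face and 22 mm above the plate; the free end points to the tail and up. Stays where left; 1 to 3 N down near its free end turns it.
- flap_end (a point): Middle of the upper face of the flap, 4 mm short of its free end, 40 mm from the hinge; flat it lies 26 mm above the plate (113 mm above the bench), 44 mm behind the front face.
- rack: White slotted plastic rack, 75 x 190 x 52 mm, loose, with three brushes standing in it; origin under its centre. It stands beside the front half of the ski, on its +x side.
- brush0: Wooden brush standing upright in the rack, 180 mm tall, tops 186 mm above the bench; origin at its foot.
- brush1: Second brush, as the first, in the middle slot.
- brush2: Third brush, blue, as the first.
- comb: Chrome comb lying flat on the bench, 36 x 185 x 5 mm, loose; origin under its centre.
- tin: Empty steel tin with hinged lid, shut, 85 x 120 x 60 mm, loose; origin under its centre.
- toy: Red hard-rubber squeaky toy with a yellow button, 80 mm across, 44 mm high, loose; origin under its centre.

How it is judged (in metres and radians):
On the way, in this order (a step that is already met when the one before it is completed fails the run):
1. the binding rests in the middle click while the flap is still up (value of joint binding between 0.058 and 0.062 m and value of joint flap above 0.2 rad), for 0.2 s.
2. the flap is pressed down flat with the binding still in the middle click (value of joint binding between 0.058 and 0.062 m and value of joint flap below 0.1 rad), for 0.2 s.
At the end, for the whole second after the job is handed in: The binding sits at rest in the middle click (slid 60 mm, within 2 mm; rear edge at the red line) and the orange flap is flat (below 0.1 rad) (all of step 2 and horizontal distance between rear_edge and red_line below 0.0025 m and velocity of joint binding between -0.005 and 0.005 m/s); the robot touches nothing.
It fails at once if the body of the binding is gripped between the fingers, across its two side walls or front to back over its toe block (((contact force between the fingers and binding_c4 above 1 N or contact force between the fingers and binding_c5 above 1 N) and (contact force between the fingers and binding_c6 above 1 N or contact force between the fingers and binding_c7 above 1 N)) or (contact force between the fingers and binding_c0 above 1 N and contact force between the fingers and binding_c1 above 1 N)).
It fails at once if the rack, comb, tin or toy is shifted by more than 20 mm or lifted (distance of any of rack, comb, tin, toy from where it was at the start of the episode above 0.02 m).
It fails at once if a brush is lifted, taken or knocked over (distance of any of brush0, brush1, brush2 from where it was at the start of the episode above 0.025 m or angle between any of brush0, brush1, brush2's own z axis and vertical above 0.4 rad).
It also fails if it takes over 51 s, if anything falls off the work surface, if the arm or the gripper's body presses on something with over 40 N, if the wrist force passes 120 N, or if a joint passes its speed limit or range.

## Working session

There is one attempt and no reset: what is moved stays moved. The work goes in short steps, Python scripts to look and compute and a tool call to move; the robot and the scene stay as the last step left them, time stands still between calls to the robot, and variables do not carry over. Pictures are saved under pics/ and viewed, at most 10 in all, crops included, and the job is handed in when it is done.

Besides the shell and the picture viewer there is one more tool, called after "Emit:" by a JSON object that holds its "api" and its "payload", one argument or row to a line. step_arm: Moves the arm, as the interface text tells. Its arguments: {"type":"object","properties":{"targets":{"type":"array"},"fingers":{"type":"number"},"newtons":{"type":"number"}},"required":["targets"]}

```bash
mkdir -p pics
python3 - <<'E'
from bench import r, vision
import cv2,pickle
for n in("scene","top","wrist"):
    s=vision.snapshot(n); cv2.imwrite(f"pics/{n}0.png",s["img"]); pickle.dump(s,open(f"{n}0.pkl","wb"))
    print(n,s["mtx"],s["eye"],s["attitude"],[k for k in s])
print(r.sense())
E
```

```text
scene [[408.250216     0.         282.36476228]
 [  0.         408.250216   214.20486609]
 [  0.           0.           1.        ]] [1124.7914658   -58.97923882  913.76529782] [35.17337271  0.7444181  80.04510051] ['img', 'mtx', 'eye', 'attitude']
top [[508.29425243   0.         269.1251299 ]
 [  0.         508.29425243 206.00275226]
 [  0.           0.           1.        ]] [ 447.63433564   26.86165258 1131.86837955] [  7.38531767   1.14824529 -89.97768503] ['img', 'mtx', 'eye', 'attitude']
wrist [[307.68173705   0.         279.08269735]
 [  0.         307.68173705 210.36876931]
 [  0.           0.           1.        ]] [110.33655118 593.78015978 372.94738666] [-1.81735416e+01  6.62634324e-02  7.18040696e+01] ['img', 'mtx', 'eye', 'attitude']
{'time': 0.15, 'joint_pos': array([ 6.68990216e+01,  7.50703709e+00,  8.53155236e+01, -4.43397819e-04,
        8.72640393e+01, -4.89320879e+00]), 'qd': array([ 0.01668405, -0.01298247, -0.31439766, -0.10197977,  0.00867597,
        0.1186834 ]), 'joint_efforts': array([ 5.88044750e-04, -5.70057714e+01, -5.01162922e+01, -2.37119566e-04,
        9.44289932e-03,  6.28006183e-05]), 'tool_pos': array([187.29921947, 569.58413433, 252.46039569]), 'tcp_rot': array([-1.79913678e+02, -6.94562589e-03,  1.61792247e+02]), 'ft_force': array([-0.88610865, -0.51280117,  0.41717127]), 'wrist_torque': array([ 0.01627206,  0.01009275, -0.03781133]), 'grip_force': 0.0, 'finger_gap': 85.66057738296583}
```

View pics/top0.png

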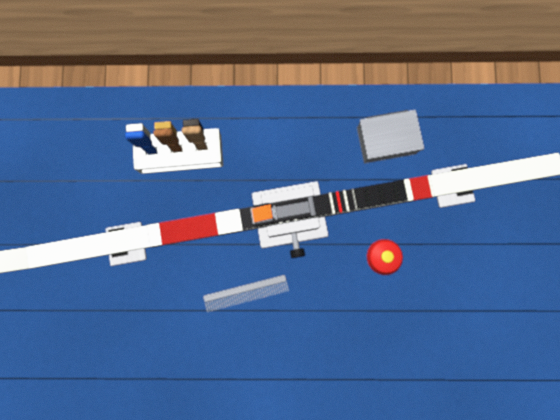

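View pics/wrist0.png

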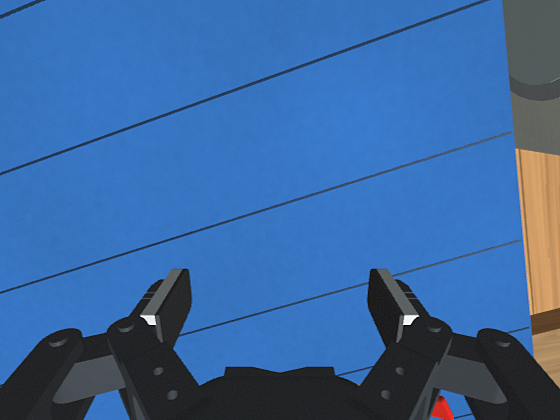

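The top view has the tip at left (world +y), the orange flap near (262,214), the red line near (339,202), the heel plate at 355-405 and the rack above the front half. I'll zoom in on it.

```bash
cat > h.py <<'E'
import numpy as np,pickle,cv2
from scipy.spatial.transform import Rotation as R
def ray(s,uv):
    k=s["mtx"];d=np.array([(uv[0]-k[0,2])/k[0,0],-(uv[1]-k[1,2])/k[1,1],-1])
    return np.array(s["eye"]),R.from_euler("xyz",s["attitude"],degrees=True).apply(d)
def at(s,uv,z):
    e,d=ray(s,uv);return e+d*(z-e[2])/d[2]
def proj(s,p):
    c=R.from_euler("xyz",s["attitude"],degrees=True).inv().apply(np.array(p)-s["eye"])
    k=s["mtx"];return np.array([k[0,2]-k[0,0]*c[...,0]/c[...,2],k[1,2]+k[1,1]*c[...,1]/c[...,2]]).T
def load(n):return pickle.load(open(n+".pkl","rb"))
E
python3 - <<'E'
from h import *
a=load("top0")["img"][165:255,230:430]; a=cv2.resize(a,(800,360),interpolation=cv2.INTER_CUBIC)
cv2.imwrite("pics/topc.png",a)
E
```

```text
(no output)
```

View pics/topc.png

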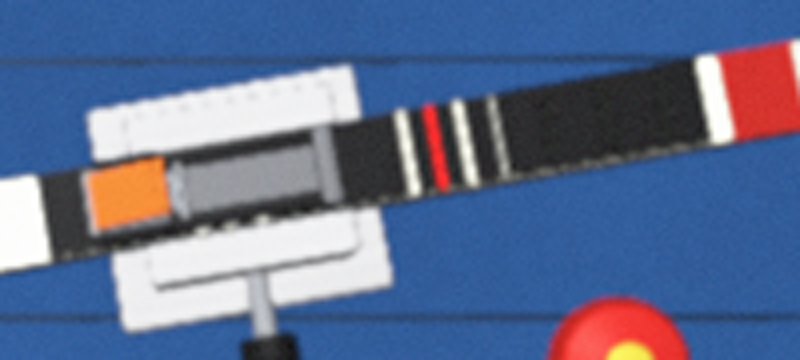

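View pics/scene0.png

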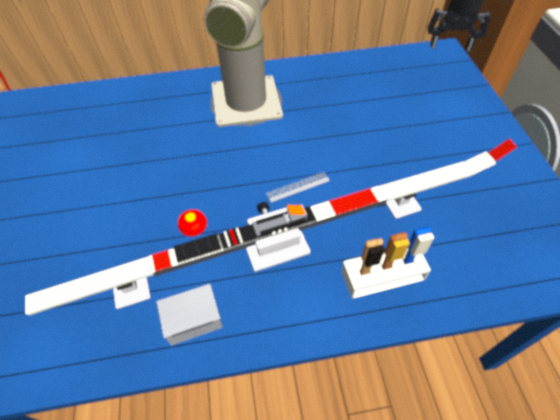

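The crop shows the plate front edge at about x=45 (centre row 211), the orange flap at 88-167, the binding's rear bar ending at about (337,162), and the red line's front edge at about (431,148). The scene view agrees with this.

Run:
```python
from h import *
s=load("top0"); f=lambda x,y:((x+.5)/4-.5+230,(y+.5)/4-.5+165)
P={}
for n,(x,y),z in [("pf_a",(40,176),87),("pf_b",(50,247),87),("red_a",(424,106),87),("red_b",(438,190),87),("gap_a",(490,97),90),("gap_b",(503,177),90),("heelr_a",(697,60),97),("heelr_b",(710,142),97),("bar_rear_a",(333,125),99),("bar_rear_b",(342,199),99),("flapfront_a",(85,176),112),("flapfront_b",(93,234),112),("flapend_a",(163,157),128),("flapend_b",(168,216),128)]:
    P[n]=at(s,f(x,y),z)
m=lambda k:(P[k+"_a"]+P[k+"_b"])/2
for k in("pf","red","gap","heelr","bar_rear","flapfront","flapend"): print(k,m(k).round(1), np.linalg.norm(P[k+"_a"]-P[k+"_b"]).round(1))
pf,hr=m("pf"),m("heelr")
d=(hr-pf)[:2];L=np.linalg.norm(d);d/=L;print("dir to tail",d,"yaw(+y ski) deg",np.degrees(np.arctan2(d[0],-d[1])),"L (347)",L)
for k in("red","gap","bar_rear","flapfront","flapend"):
    v=(m(k)-pf)[:2];print(k,"ski y",105-v@d,"lat",v@[-d[1],d[0]])
```

```text
pf [559.3 106.3  87. ] 37.3
red [592.  -93.4  87. ] 44.4
gap [ 597.2 -126.9   90. ] 42.1
heelr [ 614.6 -232.    97. ] 42.9
bar_rear [583.2 -44.2  99. ] 38.4
flapfront [559.8  82.2 112. ] 29.8
flapend [567.3  43.3 128. ] 29.7
dir to tail [ 0.16132759 -0.98690091] yaw(+y ski) deg 9.283962466526487 L (347) 342.8680227306944
red ski y -97.42171168389916 lat 0.051080251290483686
gap ski y -131.29422144459886 lat -0.1870354817292146
bar_rear ski y -47.43828082176822 lat -0.6819860316614523
flapfront ski y 81.09554950620517 lat -3.323422373646805
flapend ski y 41.50660546672959 lat -2.2717788577178775
```

Emit:
{"api": "step_arm", "payload": {
  "targets": [
    [[92, -115, 0, 0, 0, -0.27], [185, -230, 0, 0, 0, -0.54], [278, -345, 0, 0, 0, -0.81], [370, -460, 0, 0, 0, -1.091], [370, -460, 0, 0, 0, -1.091], [370, -460, 0, 0, 0, -1.091], [370, -460, 0, 0, 0, -1.091], [370, -460, 0, 0, 0, -1.091], [370, -460, 0, 0, 0, -1.091], [370, -460, 0, 0, 0, -1.091], [370, -460, 0, 0, 0, -1.091], [370, -460, 0, 0, 0, -1.091]]
  ],
  "fingers": 1,
  "newtons": 30
}}

```text
time: 1.15
tool_pos: [501.6, 178.4, 253.2]
tcp_rot: [-180.0, -0.0, 99.3]
ft_force: [1.1, 0.4, 0.2]
finger_gap: 0.1
grip_force: 0.0
```

Emit:
{"api": "step_arm", "payload": {
  "targets": [
    [[28, -34, -20, 0, 0, 0], [56, -68, -50, 0, 0, 0], [56, -68, -50, 0, 0, 0], [56, -68, -50, 0, 0, 0], [56, -68, -50, 0, 0, 0]]
  ]
}}

```text
time: 1.57
tool_pos: [556.3, 111.6, 202.0]
tcp_rot: [-179.8, -0.0, 99.2]
ft_force: [0.0, 1.1, 0.4]
finger_gap: 0.4
grip_force: 0.0
```

Run:
```python
from bench import r, vision
import cv2,pickle
for n in("top","wrist"):
    s=vision.snapshot(n); cv2.imwrite(f"pics/{n}1.png",s["img"]); pickle.dump(s,open(f"{n}1.pkl","wb"))
s=r.sense();print(s["tool_pos"],s["tcp_rot"],s["ft_force"])
from h import *
w=load("wrist1"); print(w["eye"],w["attitude"])
rd=np.array([592,-93.4,87]);d=np.array([.1613,-.987,0]);l=np.array([.987,.1613,0])
for n,p in dict(red=rd,rear=rd-50*d,front_top=rd-180*d+[0,0,22],tip=s["tool_pos"]-[0,0,22]).items(): print(n,p.round(1),proj(w,p).round(1),proj(load("top1"),p).round(1))
```

```text
[556.65975618 113.11616097 203.89435405] [ 1.79976861e+02 -2.28092351e-02  9.93053213e+01] [ 0.31824614 -0.19951463 -0.15706761]
[542.77057609 190.57562317 323.79308369] [-18.12139243   0.03588957   9.25671499]
red [592.  -93.4  87. ] [282.1 406.2] [337.4 201.6]
rear [583.9 -44.1  87. ] [282.2 367.5] [313.5 205.5]
front_top [563.   84.3 109. ] [282.9 257. ] [250.9 214.5]
tip [556.7 113.1 181.9] [281.7 269.6] [233.5 213.5]
```

View pics/wrist1.png

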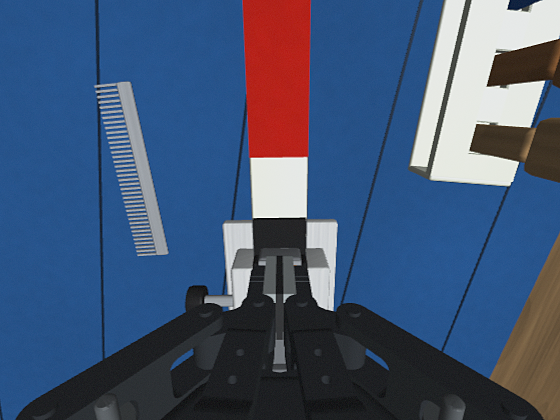

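The wrist view shows the ski centred under the shut fingers (plate columns 253-306, fingers at 281). The toe block's front top edge is near row 258, as predicted, so I'll lower the fingers in front of it.

Emit:
{"api": "step_arm", "payload": {
  "targets": [
    [[0, 0, -30, 0, 0, 0], [0, 0, -60, 0, 0, 0], [0, 0, -80, 0, 0, 0], [0, 0, -86, 0, 0, 0], [0, 0, -86, 0, 0, 0], [0, 0, -86, 0, 0, 0]]
  ]
}}

```text
time: 2.17
tool_pos: [557.3, 113.3, 118.9]
tcp_rot: [179.9, 0.0, 99.4]
ft_force: [0.3, 0.0, 0.2]
finger_gap: -0.1
grip_force: 0.0
```

Emit:
{"api": "step_arm", "payload": {
  "targets": [
    [[0.6, -4, -1, 0, 0, 0], [1.3, -8, -2, 0, 0, 0], [1.9, -12, -2, 0, 0, 0], [2.1, -13, -2, 0, 0, 0], [2.1, -13, -2, 0, 0, 0]]
  ]
}}

```text
time: 2.58
tool_pos: [559.4, 98.8, 115.9]
tcp_rot: [180.0, 0.0, 99.2]
ft_force: [0.6, 0.1, 0.0]
finger_gap: 0.3
grip_force: 0.0
```

Emit:
{"api": "step_arm", "payload": {
  "targets": [
    [[0.2, -1, 0, 0, 0, 0], [0.3, -2, 0, 0, 0, 0], [0.5, -3, 0, 0, 0, 0], [0.6, -4, 0, 0, 0, 0], [0.8, -5, 0, 0, 0, 0], [1, -6, 0, 0, 0, 0], [1.1, -7, 0, 0, 0, 0], [1.3, -8, 0, 0, 0, 0]]
  ]
}}

```text
time: 3.25
tool_pos: [560.2, 91.5, 115.3]
tcp_rot: [-180.0, -0.0, 99.3]
ft_force: [-0.8, 1.5, 0.4]
finger_gap: -0.1
grip_force: 0.9
```

Emit:
{"api": "step_arm", "payload": {
  "targets": [
    [[0.2, -1, 0, 0, 0, 0], [0.3, -2, 0, 0, 0, 0], [0.5, -3, 0, 0, 0, 0], [0.6, -4, 0, 0, 0, 0], [0.8, -5, 0, 0, 0, 0], [1, -6, 0, 0, 0, 0], [1.1, -7, 0, 0, 0, 0], [1.3, -8, 0, 0, 0, 0]]
  ]
}}

```text
time: 3.92
tool_pos: [561.6, 83.3, 115.3]
tcp_rot: [180.0, 0.0, 99.3]
ft_force: [0.2, 2.2, -0.8]
finger_gap: 0.1
grip_force: 0.9
```

Emit:
{"api": "step_arm", "payload": {
  "targets": [
    [[0.3, -2, 0, 0, 0, 0], [0.6, -4, 0, 0, 0, 0], [1, -6, 0, 0, 0, 0], [1.3, -8, 0, 0, 0, 0], [1.6, -10, 0, 0, 0, 0], [2, -12, 0, 0, 0, 0], [2.3, -14, 0, 0, 0, 0], [2.4, -15, 0, 0, 0, 0]]
  ]
}}

```text
time: 4.58
tool_pos: [564.1, 68.0, 115.4]
tcp_rot: [180.0, 0.0, 99.3]
ft_force: [1.0, 1.9, -0.4]
finger_gap: 0.1
grip_force: 0.8
```

Emit:
{"api": "step_arm", "payload": {
  "targets": [
    [[0.2, -1, 0, 0, 0, 0], [0.3, -2, 0, 0, 0, 0]]
  ]
}}

```text
time: 4.75
tool_pos: [564.3, 66.2, 115.4]
tcp_rot: [180.0, 0.0, 99.3]
ft_force: [1.2, 2.5, -0.2]
finger_gap: -0.4
grip_force: 0.8
```

Emit:
{"api": "step_arm", "payload": {
  "targets": [
    [[0.2, -1, 0, 0, 0, 0], [0.3, -2, 0, 0, 0, 0]]
  ]
}}

```text
time: 4.92
tool_pos: [564.6, 64.3, 115.4]
tcp_rot: [180.0, 0.0, 99.3]
ft_force: [0.7, 1.5, 0.4]
finger_gap: 0.1
grip_force: 0.8
```

Emit:
{"api": "step_arm", "payload": {
  "targets": [
    [[0.2, -1, 0, 0, 0, 0], [0.3, -2, 0, 0, 0, 0]]
  ]
}}

```text
time: 5.08
tool_pos: [564.8, 62.1, 115.3]
tcp_rot: [-180.0, 0.0, 99.3]
ft_force: [0.4, -0.2, -0.1]
finger_gap: -0.3
grip_force: 0.0
```

Emit:
{"api": "step_arm", "payload": {
  "targets": [
    [[0.1, -0.5, 0, 0, 0, 0], [0.2, -1, 0, 0, 0, 0]]
  ]
}}

```text
time: 5.25
tool_pos: [564.9, 61.0, 115.2]
tcp_rot: [-180.0, 0.0, 99.3]
ft_force: [-0.5, 0.3, -0.1]
finger_gap: -0.2
grip_force: 0.0
```

Emit:
{"api": "step_arm", "payload": {
  "targets": [
    [[0.1, -0.5, 0, 0, 0, 0], [0.2, -1, 0, 0, 0, 0]]
  ]
}}

```text
time: 5.42
tool_pos: [565.1, 60.2, 115.2]
tcp_rot: [-180.0, 0.0, 99.3]
ft_force: [-0.1, -0.7, -0.1]
finger_gap: -0.2
grip_force: 0.0
```

Emit:
{"api": "step_arm", "payload": {
  "targets": [
    [[0.1, -0.5, 0, 0, 0, 0], [0.2, -1, 0, 0, 0, 0]]
  ]
}}

```text
time: 5.58
tool_pos: [565.4, 59.3, 115.3]
tcp_rot: [-180.0, 0.0, 99.3]
ft_force: [0.7, -0.7, -0.5]
finger_gap: 0.3
grip_force: 0.0
```

Emit:
{"api": "step_arm", "payload": {
  "targets": [
    [[0.1, -0.5, 0, 0, 0, 0], [0.2, -1, 0, 0, 0, 0]]
  ]
}}

```text
time: 5.75
tool_pos: [565.5, 58.8, 115.2]
tcp_rot: [-180.0, -0.1, 99.3]
ft_force: [-1.8, 4.2, 0.6]
finger_gap: 0.3
grip_force: 2.1
```

Emit:
{"api": "step_arm", "payload": {
  "targets": [
    [[0.1, -0.5, 0, 0, 0, 0], [0.2, -1, 0, 0, 0, 0]]
  ]
}}

```text
time: 5.92
tool_pos: [565.6, 58.4, 115.3]
tcp_rot: [-180.0, -0.1, 99.3]
ft_force: [-1.8, 7.5, 2.3]
finger_gap: 0.3
grip_force: 3.9
```

Emit:
{"api": "step_arm", "payload": {
  "targets": [
    [[0.1, -0.5, 0, 0, 0, 0], [0.2, -1, 0, 0, 0, 0]]
  ]
}}

```text
time: 6.08
tool_pos: [565.7, 57.7, 115.3]
tcp_rot: [-180.0, -0.1, 99.3]
ft_force: [-2.3, 8.0, 1.9]
finger_gap: -0.0
grip_force: 3.5
```

Emit:
{"api": "step_arm", "payload": {
  "targets": [
    [[0.1, -0.5, 0, 0, 0, 0], [0.2, -1, 0, 0, 0, 0]]
  ]
}}

```text
time: 6.25
tool_pos: [566.0, 56.1, 115.3]
tcp_rot: [-180.0, -0.1, 99.3]
ft_force: [-0.7, 3.5, 0.1]
finger_gap: 0.3
grip_force: 1.9
```

Emit:
{"api": "step_arm", "payload": {
  "targets": [
    [[0.1, -0.5, 0, 0, 0, 0], [0.2, -1, 0, 0, 0, 0]]
  ]
}}

```text
time: 6.42
tool_pos: [566.3, 54.4, 115.3]
tcp_rot: [-180.0, 0.0, 99.3]
ft_force: [-1.3, 1.7, 0.9]
finger_gap: -0.2
grip_force: 1.0
```

Emit:
{"api": "step_arm", "payload": {
  "targets": [
    [[0.1, -0.5, 0, 0, 0, 0], [0.2, -1, 0, 0, 0, 0]]
  ]
}}

```text
time: 6.58
tool_pos: [566.6, 53.1, 115.3]
tcp_rot: [-180.0, 0.0, 99.3]
ft_force: [-1.7, 1.3, 1.1]
finger_gap: 0.1
grip_force: 0.8
```

Emit:
{"api": "step_arm", "payload": {
  "targets": [
    [[0.1, -0.5, 0, 0, 0, 0], [0.2, -1, 0, 0, 0, 0], [0.2, -1.5, 0, 0, 0, 0], [0.3, -2, 0, 0, 0, 0]]
  ]
}}

```text
time: 6.92
tool_pos: [567.0, 51.3, 115.3]
tcp_rot: [180.0, 0.0, 99.3]
ft_force: [-1.0, 1.8, -0.2]
finger_gap: 0.1
grip_force: 0.8
```

Emit:
{"api": "step_arm", "payload": {
  "targets": [
    [[0.1, -0.5, 0, 0, 0, 0], [0.2, -1, 0, 0, 0, 0], [0.2, -1.5, 0, 0, 0, 0], [0.3, -2, 0, 0, 0, 0]]
  ]
}}

```text
time: 7.25
tool_pos: [567.3, 49.3, 115.2]
tcp_rot: [180.0, 0.0, 99.3]
ft_force: [-1.5, 2.1, -0.0]
finger_gap: 0.1
grip_force: 0.7
```

Emit:
{"api": "step_arm", "payload": {
  "targets": [
    [[0.1, -0.5, 0, 0, 0, 0], [0.2, -1, 0, 0, 0, 0]]
  ]
}}

```text
time: 7.42
tool_pos: [567.5, 48.2, 115.3]
tcp_rot: [180.0, 0.0, 99.3]
ft_force: [-0.6, 0.8, 0.5]
finger_gap: 0.3
grip_force: 0.3
```

Emit:
{"api": "step_arm", "payload": {
  "targets": [
    [[0.1, -0.5, 0, 0, 0, 0], [0.2, -1, 0, 0, 0, 0]]
  ]
}}

```text
time: 7.58
tool_pos: [567.9, 47.1, 115.4]
tcp_rot: [180.0, 0.0, 99.3]
ft_force: [-0.3, -0.2, -0.5]
finger_gap: 0.1
grip_force: 0.0
```

Emit:
{"api": "step_arm", "payload": {
  "targets": [
    [[0.1, -0.5, 0, 0, 0, 0], [0.2, -1, 0, 0, 0, 0], [0.2, -1, 0, 0, 0, 0]]
  ]
}}

```text
time: 7.83
tool_pos: [568.0, 46.2, 115.4]
tcp_rot: [180.0, 0.0, 99.3]
ft_force: [0.2, 0.6, 0.2]
finger_gap: 0.4
grip_force: 0.0
```

Emit:
{"api": "step_arm", "payload": {
  "targets": [
    [[-1, 6, 0, 0, 0, 0], [-2.4, 15, 0, 0, 0, 0], [-4, 25, 20, 0, 0, 0], [-8, 50, 50, 0, 0, 0], [-11, 70, 80, 0, 0, 0], [-11, 70, 80, 0, 0, 0], [-11, 70, 80, 0, 0, 0]]
  ]
}}

```text
time: 8.42
tool_pos: [558.1, 118.4, 198.1]
tcp_rot: [179.7, -0.0, 99.4]
ft_force: [-0.2, 0.3, -0.7]
finger_gap: 0.2
grip_force: 0.0
```

Run:
```python
from bench import r, vision
from h import *
for n in("top","scene"):
    s=vision.snapshot(n); pickle.dump(s,open(f"{n}2.pkl","wb"))
t=load("top2")["img"][165:255,230:390]; c=load("scene2")["img"][180:280,200:360]
cv2.imwrite("pics/c2.png",np.vstack([cv2.resize(t,(640,270+90),interpolation=cv2.INTER_CUBIC),cv2.resize(c,(640,240),interpolation=cv2.INTER_CUBIC)])[:600])
print(r.sense()["tool_pos"])
```

```text
[556.38536115 116.74984329 194.6385534 ]
```

View pics/c2.png

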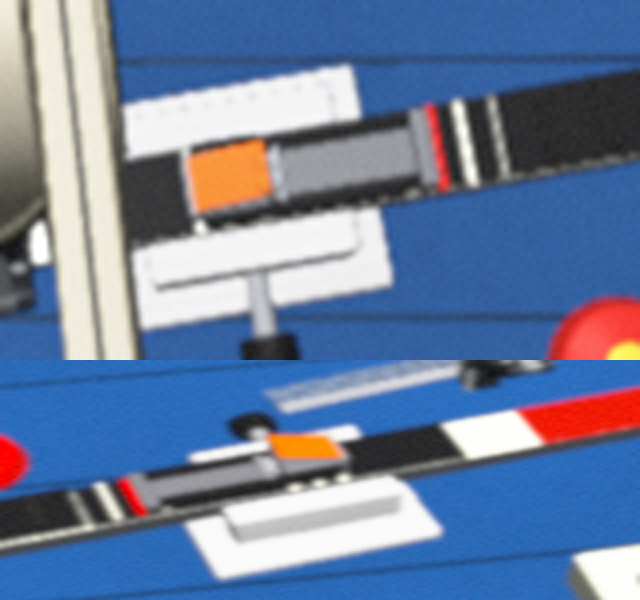

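The rear edge now meets the red line (crop column ~437), with both the front white line and the flap showing correctly: the line is covered and the flap is still up. Next is the flap.

Emit:
{"api": "step_arm", "payload": {
  "targets": [
    [[5, -30, 0, 0, 0, 0], [10, -60, 0, 0, 0, 0], [15, -90, 0, 0, 0, 0], [19, -119, 0, 0, 0, 0], [19, -119, 0, 0, 0, 0], [19, -119, -10, 0, 0, 0], [19, -119, -25, 0, 0, 0], [19, -119, -35, 0, 0, 0], [19, -119, -35, 0, 0, 0], [19, -119, -35, 0, 0, 0]]
  ]
}}

```text
time: 9.35
tool_pos: [574.5, -1.9, 158.4]
tcp_rot: [-179.8, -0.1, 99.3]
ft_force: [0.7, 0.2, 0.4]
finger_gap: -0.3
grip_force: 0.0
```

Emit:
{"api": "step_arm", "payload": {
  "targets": [
    [[0, 0, -2, 0, 0, 0], [0, 0, -4, 0, 0, 0], [0, 0, -6, 0, 0, 0], [0, 0, -8, 0, 0, 0], [0, 0, -10, 0, 0, 0], [0, 0, -12, 0, 0, 0]]
  ]
}}

```text
time: 9.85
tool_pos: [576.4, -2.9, 148.8]
tcp_rot: [179.9, 0.0, 99.3]
ft_force: [0.9, -2.1, 2.0]
finger_gap: 0.0
grip_force: 1.0
```

Emit:
{"api": "step_arm", "payload": {
  "targets": [
    [[0, 0, -1, 0, 0, 0], [0, 0, -2, 0, 0, 0], [0, 0, -3, 0, 0, 0], [0, 0, -4, 0, 0, 0], [0, 0, -5, 0, 0, 0], [0, 0, -6, 0, 0, 0]]
  ]
}}

```text
time: 10.35
tool_pos: [575.8, -2.6, 142.2]
tcp_rot: [-180.0, -0.0, 99.3]
ft_force: [0.3, -1.7, 2.2]
finger_gap: 0.0
grip_force: 0.6
```

Emit:
{"api": "step_arm", "payload": {
  "targets": [
    [[0, 0, -1, 0, 0, 0], [0, 0, -2, 0, 0, 0], [0, 0, -3, 0, 0, 0], [0, 0, -4, 0, 0, 0]]
  ]
}}

```text
time: 10.68
tool_pos: [575.8, -2.6, 138.2]
tcp_rot: [-180.0, 0.0, 99.3]
ft_force: [0.3, -1.4, 1.7]
finger_gap: 0.2
grip_force: 0.7
```

Emit:
{"api": "step_arm", "payload": {
  "targets": [
    [[0, 0, -0.5, 0, 0, 0], [0, 0, -1, 0, 0, 0], [0, 0, -1.5, 0, 0, 0], [0, 0, -2, 0, 0, 0]]
  ]
}}

```text
time: 11.02
tool_pos: [575.8, -2.6, 136.3]
tcp_rot: [-180.0, -0.0, 99.3]
ft_force: [0.3, -0.8, 0.9]
finger_gap: 0.2
grip_force: 0.7
```

Emit:
{"api": "step_arm", "payload": {
  "targets": [
    [[0, 0, -0.5, 0, 0, 0], [0, 0, -1, 0, 0, 0]]
  ]
}}

```text
time: 11.18
tool_pos: [575.8, -2.7, 135.3]
tcp_rot: [180.0, 0.0, 99.3]
ft_force: [0.5, -1.2, 1.4]
finger_gap: 0.2
grip_force: 0.7
```

Emit:
{"api": "step_arm", "payload": {
  "targets": [
    [[0, 0, -0.5, 0, 0, 0], [0, 0, -1, 0, 0, 0]]
  ]
}}

```text
time: 11.35
tool_pos: [576.0, -2.7, 134.8]
tcp_rot: [180.0, 0.0, 99.3]
ft_force: [-3.1, -0.5, 8.1]
finger_gap: 0.1
grip_force: 4.3
```

Emit:
{"api": "step_arm", "payload": {
  "targets": [
    [[0, 0, -0.5, 0, 0, 0], [0, 0, -1, 0, 0, 0], [0, 0, -1, 0, 0, 0]]
  ]
}}

```text
time: 11.6
tool_pos: [576.0, -2.7, 134.7]
tcp_rot: [180.0, 0.0, 99.3]
ft_force: [-5.1, -1.1, 10.9]
finger_gap: 0.3
grip_force: 5.7
```

The force rises sharply at TCP z = 134.7, which is the height expected with the flap flat. I'll hold briefly, lift straight up and check.

Emit:
{"api": "step_arm", "payload": {
  "targets": [
    [[0, 0, 0, 0, 0, 0], [0, 0, 0, 0, 0, 0], [0, 0, 0, 0, 0, 0], [0, 0, 2, 0, 0, 0], [0, 0, 6, 0, 0, 0], [0, 0, 15, 0, 0, 0], [0, 0, 40, 0, 0, 0], [-5, 40, 70, 0, 0, 0], [-12, 80, 80, 0, 0, 0], [-20, 120, 80, 0, 0, 0], [-20, 120, 80, 0, 0, 0], [-20, 120, 80, 0, 0, 0]]
  ]
}}

```text
time: 12.6
tool_pos: [555.4, 120.2, 214.3]
tcp_rot: [179.9, -0.0, 99.5]
ft_force: [0.5, -0.5, 0.5]
finger_gap: -0.1
grip_force: 0.0
```

Run:
```python
from bench import r, vision
from h import *
for n in("top","scene"):
    s=vision.snapshot(n); pickle.dump(s,open(f"{n}3.pkl","wb"))
t=load("top3")["img"][165:255,230:390]; c=load("scene3")["img"][180:280,200:360]
cv2.imwrite("pics/c3.png",np.vstack([cv2.resize(t,(640,360),interpolation=cv2.INTER_CUBIC),cv2.resize(c,(640,240),interpolation=cv2.INTER_CUBIC)]))
print(r.sense()["tool_pos"],r.sense()["ft_force"])
```

```text
[555.68593109 117.25773875 213.21844358] [ 0.44651704 -0.66455931 -0.24819572]
```

View pics/c3.png

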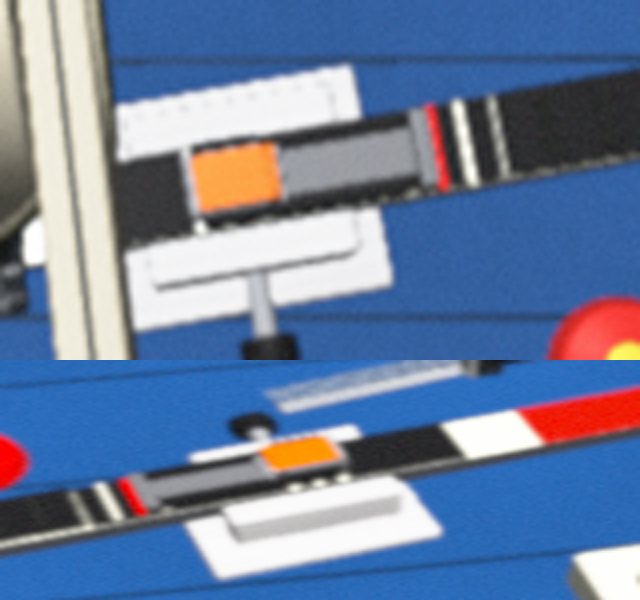

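The flap now lies flat (crop columns 190-282, longer than before), and the rear bar still meets the red line at about 437. The arm is clear.

```bash
python3 -c "
from bench import r
print(r.hand_in())"
```

```text
the job is handed in; nothing more can be done
None
```

I pushed the binding over the first click into the middle one, with its rear edge at the red line in the pictures, pressed the orange flap flat, moved the arm clear and handed the job in at about 13 s; the hand-in returned no verdict.

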